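# Snap the retaining clip onto the tube mixer's spindle

## Robot

A 6-joint arm with a two-finger parallel gripper is mounted at the origin on the work surface. World frame = base frame: x ahead of the robot, y to its left, z up, the work surface at z = 0. Lengths are in mm, angles in rad, forces in N, time in s.
With the tool pointing down it reaches from about 350 to 775 mm from the base axis. Payload 7.3 kg.
Tool frame: the origin (TCP) lies on the centre line of the jaws, within the pads' length; the fingertips stand 11 mm ahead of it and the grasp point (between the pads) lies 8 mm behind it; z points along the fingers, y is the line along which they close (so a half turn about z gives the same grasp; the last joint's range is limited). The gripper opens to 92 mm and grips with 3 to 60 N. Pads are 19 mm wide; open, the fingers measure 130 mm over their backs; the gripper's body (75 mm by 190 mm) begins 47 mm behind the grasp point.
Start: joints at [-0.146, 0.342, 1.524, -0, 1.275, -0.146], TCP at [525.018, 0.02, 237.741] pointing down, gripper open.
Joint ranges: [-2.53, 2.53], [-0.77, 2.02], [0.04, 2.7], [-1, 4.14], [0.28, 2.66], [-3.11, 3.11]. Speed limits (rad/s): [2.57, 2.57, 3.14, 3.14, 3.14, 3.14].

## Interface

Orientations are given as [roll, pitch, yaw] about the fixed x, y, z axes, in that order (R = Rz(yaw) Ry(pitch) Rx(roll)).
In Python, from plant import bot gives the robot as it stands.
- The arm moves only by the tool step_arm, never from a script. Its argument "deltas" is a list of rows, each a list of 5 numbers: the opening, from 0 (shut) to 1 (fully open), then the shift along the tool's x, y, z each as a share of 0.5 m, from -1 to 1, then the turn about the tool's z as a share of pi/2 rad, from -1 to 1. In form: [[claw, x, y, z, turn], ...]. A call has 1 to 8 rows; each row shifts and turns the commanded pose from where the row before left it, along the tool's axes as they then stand; what a row does not reach is not made up. A row lasts 1/10 s, in which the tool goes at most 50 mm and 8.59 degrees, less where a joint would pass 70% of its speed; a pose out of reach is approached as far as the arm can. A call with a number of a shift or a turn outside -1 to 1 is refused whole. A call with a gripper value outside its range is refused whole. The fingers move at their own pace and stop on an object; the grip force is fixed at half the most. Time passes only in rows, so rows that do not move let the fingers close. It gives the time, the measured TCP pose, the force, the opening and the grip force at its end, in the units of the state.
- bot.get_obs(): the state, without advancing time (a new reading comes with each control period).
- bot.capture(name): name is "scene" or "side" or "wrist"; returns (picture, depth): 420x560x3 uint8, red, green, blue; 420x560 float32, mm along the optical axis (not along the pixel's ray), 0 where there is no reading.
- bot.camera_params(name): a dict with "fov_y" (degrees; the focal length in pixels is half the picture's height over the tangent of half this angle, whatever the lens; pixels are square), "cx", "cy" (the principal point, pixels), "rvec" (rotation vector, rad) and "tvec" (3), from world to camera coordinates, as OpenCV has them. Camera axes: x right, y down, z forward; pixel columns grow to the right and rows downward; lengths in mm; the calibration is good to about 2 mm. A picture is of the moment at which its call begins: read the wrist's pose just before it. camera_params takes no time and is no camera call; for the wrist camera it gives the pose at the moment of the call.
- bot.close_job(): hands the job in; it is judged then, once.
The state is a dict: "time": time; "joint_positions": joint angles; "dq": joint speeds; "tau": joint torques, N m; "tool_pos": TCP position; "tcp_rot": TCP orientation; "contact_force": force on the tool from outside, world axes, zero at the start; "moment": the same for the moment, N m; "grip_width": finger opening in mm; "finger_force": force on a finger pad.
Only numpy, scipy, OpenCV 4.12 (cv2) and the standard library are available. Lean on these libraries where they do the work, as an engineer would, in place of code of your own. Each camera call takes 0.05 s, during which the arm holds its last target. There are 200 camera calls.

## Task

Pick up the clip fork from the rubber mat and, with the fork's two prongs, push the split clip lying on the tube mixer's disc sideways onto the groove of the spindle until it snaps fully home; stop as soon as it is home, without forcing it, and never touch the clip with the fingers. Then lay the fork flat back on the rubber mat and let go, leaving everything else where it is.

Things in the scene. Friction and masses are not known exactly. Their poses are not given: they have to be found in the camera images.
- groove (a point): Centre of the groove in the mixer's upright spindle, on its axis, 2.5 mm above the disc's flat top. The groove is 16 mm in diameter, 6.5 mm high, directly above the disc; the spindle's head above it is 22 mm in diameter, 10 mm high. +x points from the clip's side over the spindle to the far side of the disc, z up.
- clip_center (a point): Centre of the pocket of the loose split clip, half-way up. Dark spring steel, 5 mm thick, lying flat on the disc 38 to 51 mm to the -x side of the spindle. +x points out of its mouth, roughly at the spindle. Its flat back, 40 mm wide, lies 18 mm behind; the flared lips reach 20 mm ahead and open to about 32 mm. Fully home, this point is on the spindle's axis (play 0.5 mm).
- fork_grip (a point): Middle of the waist of the clip fork's grey handle, 26 mm above the flat underside. The waist is 34 mm long, 16 mm wide, 40 mm high; grip it across (along y) from above. A flange (6 mm long, 26 wide) stands at its front, a butt (28 long, 22 wide) behind. +x points along the fork to its prongs, z up.
- mat: Black rubber tool mat, 240 mm long (x) by 130 mm wide (y) and 3 mm thick, fixed on the bench, origin at the centre of its underside. It lies to the left or the right in front of the robot; the fork lies on it, prongs pointing away from the robot.
- parts_tray: Fixed shallow steel tray, 200 x 130 x 22 mm, on the other side from the mat. Origin at the centre of its underside. Bystander.
- washer: Loose steel washer, 34 mm in diameter and 4 mm high, in the tray. Bystander.
- collar: Loose aluminium collar, 32 mm in diameter and 14 mm high, in the tray. Bystander.
- screwdriver: Loose screwdriver lying on the bench between the robot and the mixer. Bystander.
- beaker: Loose glass beaker, 70 mm in diameter and 85 mm high, beside the mixer. Origin at the centre of its underside. Bystander.
- bottle: Loose amber bottle, 60 mm in diameter and 130 mm high, beside the mixer. Origin at the centre of its underside. Bystander.
- fork: The whole fork, about 0.18 kg, axes as fork_grip, origin 26 mm below it. Flat steel blade 6 mm thick, level with the underside; two prongs 15 mm long, 8 mm wide, centres 26 mm apart. The blade is firmly clamped at another reach each time: the prong tips lie 90 to 118 mm ahead of the origin, not measured. Balances about 15 mm ahead of the origin.
- clip: The whole clip; axes as clip_center, origin on its underside. Slides easily on the disc. Two sprung jaws narrow its mouth to 12 mm; each yields 2 mm as it goes over the 16 mm groove, at a push of some 5 to 12 N. The push eases as it snaps, then the clip stops hard against the spindle; over 20 N would strain it. It may go on from any side; off-centre it jams: back off and re-aim.
- mixer: Tube mixer fixed to the bench: low white box, 170 x 160 mm, under a blue disc 156 mm in diameter that does not turn. Capped tubes stand up to 38 mm above the disc on its far (+x) half, 62 mm from the axis; the near half is free. Origin on the bench, on the spindle's axis; axes as groove.
Things that resemble listed ones, but are neither listed nor needed, are in the scene too. Of the things shaped like the fork, the steel one is meant.

How it is judged (in metres and radians):
On the way, in this order (a step that is already met when the one before it is completed fails the run):
1. the fork is lifted off its mat (height (world z) of fork_grip above 0.06 m), for 0.1 s.
2. the clip is fully home on the spindle's groove (horizontal distance between clip_center and groove below 0.002 m and distance between clip_center and groove below 0.003 m), for 0.2 s.
At the end, for the whole second after the job is handed in: The clip sits fully home: its centre within 2 mm of the spindle's axis and at groove height (within 3 mm overall), lying flat. The fork lies flat on the mat (the middle of its handle over the mat, tilted less than 7 degrees), at rest and released (all of step 2 and angle between each of clip_center, fork_grip's own z axis and vertical below 0.12 rad and x of fork_grip in the frame of mat between -0.12 and 0.12 m and y of fork_grip in the frame of mat between -0.065 and 0.065 m and z of fork_grip in the frame of mat between 0.024 and 0.036 m and contact force between fork and mat above 0.3 N and linear speed of each of fork, clip below 0.02 m/s); the robot touches nothing.
It fails at once if the fork pushes the clip with more than 22 N (contact force between fork and clip above 22 N).
It fails at once if the fork bears on the mixer with more than 30 N (contact force between fork and mixer above 30 N).
It fails at once if the gripper or arm touches the clip (contact force between any of the fingers, the arm and clip above 0.3 N).
It fails at once if a loose bystander is moved by more than 20 mm (distance of any of washer, collar, screwdriver, beaker, bottle from where it was at the start of the episode above 0.02 m).
It also fails if it takes over 64 s, if anything falls off the work surface, if the arm or the gripper's body presses on something with over 40 N, if the wrist force passes 120 N, or if a joint passes its speed limit or range.

## Working session

There is one attempt and no reset: what is moved stays moved. The work goes in short steps, Python scripts to look and compute and a tool call to move; the robot and the scene stay as the last step left them, time stands still between calls to the robot, and variables do not carry over. Pictures are saved under pics/ and viewed, at most 10 in all, crops included, and the job is handed in when it is done.

Besides the shell and the picture viewer there is one more tool, called after "Call:" as a command line: name --pt "numbers of a row" for each row, then --argument value for the rest. step_arm: Moves the arm, as the interface text tells. Shift numbers are shares of 0.5 m and turn numbers shares of pi/2 rad, none past 1 either way. Its arguments: {"type":"object","properties":{"deltas":{"type":"array","items":{"type":"array","items":{"type":"number","minimum":-1,"maximum":1}}}},"required":["deltas"]}

```bash
mkdir -p pics; cat > h.py <<'E'
import numpy as np, cv2
from plant import bot
def cap(n,f=None):
    p=bot.camera_params(n); im,d=bot.capture(n)
    if f: cv2.imwrite('pics/'+f,im[:,:,::-1])
    np.savez('last_'+n+'.npz',im=im,d=d,**{k:np.array(v) for k,v in p.items()})
    return im,d,p
def load(n): return dict(np.load('last_'+n+'.npz'))
def world(p,u,v,z=None,d=None):
    f=210/np.tan(np.radians(float(p['fov_y']))/2)
    R=cv2.Rodrigues(np.array(p['rvec'],float))[0]; t=np.array(p['tvec'],float).ravel()
    r=np.array([(u-float(p['cx']))/f,(v-float(p['cy']))/f,1.])
    c=-R.T@t; w=R.T@r
    s=d if z is None else (z-c[2])/w[2]
    return c+s*w
def pix(p,P):
    f=210/np.tan(np.radians(float(p['fov_y']))/2)
    K=np.array([[f,0,float(p['cx'])],[0,f,float(p['cy'])],[0,0,1]])
    return cv2.projectPoints(np.array(P,float).reshape(-1,3),np.array(p['rvec'],float),np.array(p['tvec'],float),K,None)[0].reshape(-1,2)
E
python3 - <<'E'
from h import *
a=cap('scene')[0];b=cap('side')[0];c=cap('wrist')[0]
for n,i in zip(('scene','side','wrist'),(a,b,c)): cv2.imwrite(f'pics/{n}0.png',i[:,:,::-1])
cv2.imwrite('pics/a.png',cv2.resize(a,(800,600))[:,:,::-1])
cv2.imwrite('pics/bc.png',np.vstack([np.hstack([cv2.resize(b,(400,300)),cv2.resize(c,(400,300))])])[:,:,::-1])
print({k:(bot.camera_params(n)[k]) for n in ['wrist'] for k in ('fov_y','cx','cy','rvec','tvec')},bot.get_obs())
E
```

```text
{'fov_y': 68.59158015802804, 'cx': 278.5681286171004, 'cy': 212.95360103925958, 'rvec': array([-2.89194198e+00, -4.79229809e-04, -3.51555541e-04]), 'tvec': array([-525.06474876,  -30.07296568,  388.82371818])} {'time': 0.15, 'joint_positions': array([-1.46003784e-01,  3.42575356e-01,  1.52476145e+00,  1.61752461e-05,
        1.27539376e+00, -1.46001759e-01]), 'dq': array([-0.00163838, -0.00104904, -0.0029978 ,  0.00052628, -0.00070905,
       -0.00037368]), 'tau': array([ 7.52666965e-04, -4.31470585e+01, -2.44352603e+01,  7.18239485e-02,
        5.38185902e-02, -1.32920518e-04]), 'tool_pos': array([5.24726311e+02, 6.53209850e-02, 2.37210638e+02]), 'tcp_rot': array([-3.14046910e+00, -1.80852381e-04,  1.57078948e+00]), 'contact_force': array([-0.3308749 , -0.12554567, -0.18107339]), 'moment': array([-0.00442661,  0.02728127,  0.00631888]), 'finger_force': 0.0, 'grip_width': 91.58781844784728}
```

View pics/a.png

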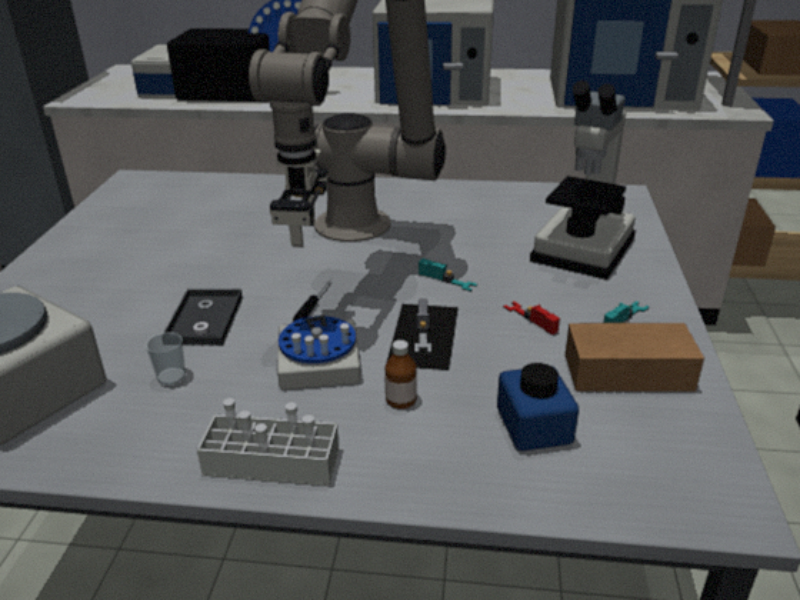

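View pics/bc.png

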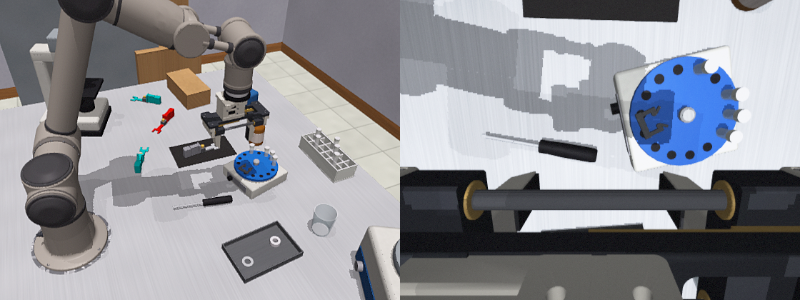

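The scene picture (800 px wide) shows four fork-like things: a steel fork on the black mat at (423,325), teal ones at (445,272) and (625,312), and a red one at (535,318). I choose the steel one. In the wrist view the mixer and clip are in sight, and the mat is only at the top edge.

```bash
python3 - <<'E'
from h import *
s=load('scene')
k=.7
for n,u,v,z in [('waist',423,308,43),('tips',423,348,6),('mat tl',402,306,3),('mat tr',458,307,3),('mat br',447,366,3),('mat bl',389,362,3),('bottle',400,405,0),('beaker',170,380,0),('spindle',317,331,70)]:
    print(n,world(s,u*k,v*k,z).round(0), world(s,u*k,v*k,d=s['d'][int(v*k),int(u*k)]).round(0))
w=load('wrist')
k=1.4
for n,u,v in [('spindle',287,114),('clip',250,125),('disc',270,90),('disc2',310,140)]:
    print(n,world(w,(u)*k if 0 else (u)*k,v*k,d=w['d'][int(v*k),int(u*k)]).round(1))
R=cv2.Rodrigues(w['rvec'])[0];print('cam',-R.T@w['tvec'],R)
i=load('scene')['im'][195:270,255:340];cv2.imwrite('pics/crop.png',cv2.resize(i,None,fx=7,fy=7,interpolation=3)[:,:,::-1])
E
```

```text
waist [490. 242.  43.] [485. 242.  40.]
tips [587. 251.   6.] [585. 251.   4.]
mat tl [423. 189.   3.] [419. 188.   1.]
mat tr [415. 316.   3.] [403. 315.  -5.]
mat br [641. 305.   3.] [636. 304.  -0.]
mat bl [639. 186.   3.] [753. 203.  88.]
bottle [768. 224.   0.] [780. 225.  10.]
beaker [ 739. -242.   -0.] [ 756. -232.   14.]
spindle [640.  42.  70.] [647.  44.  75.]
spindle [644.6  43.5  81.6]
clip [599.   26.4  65.2]
disc [624.5  75.4  64. ]
disc2 [689.4   4.1  64.2]
cam [524.9364088   67.11528279 384.21304768] [[ 9.99999936e-01  3.56843751e-04 -2.32820182e-05]
 [ 3.51535418e-04 -9.69006532e-01  2.47034851e-01]
 [ 6.55924152e-05 -2.47034844e-01 -9.69006595e-01]]
```

View pics/crop.png

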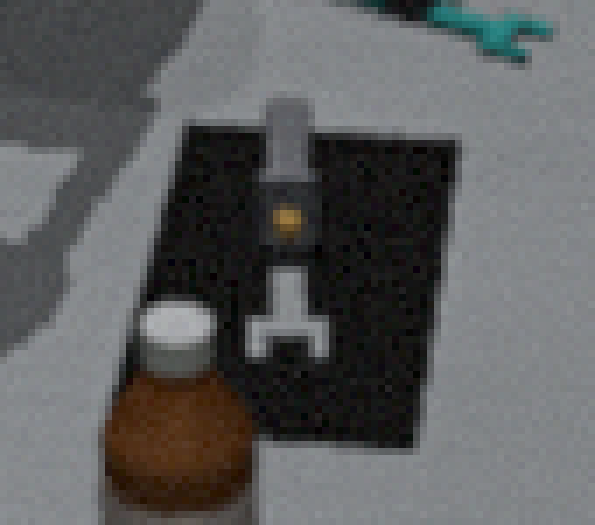

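The crop shows the grey-handled steel fork lying on the black mat, prongs away from the robot, with the teal look-alike off the mat. I move to a viewpoint over the mat and mixer, turning the jaws across y.

Call:
step_arm --pt "1 0.1 -0.01 0 0" --pt "1 0.1 -0.01 0 0" --pt "1 0.1 -0.01 0 0" --pt "1 0 0 0 0.09" --pt "1 0 0 0 0.09" --pt "1 0 0 0 0.09" --pt "1 0 0 0 0.09" --pt "1 0 0 0 0.09"

```text
time: 0.95
tool_pos: [509.9, 149.4, 237.4]
tcp_rot: [-3.141, 0.001, 0.858]
contact_force: [0.1, -1.0, -0.6]
grip_width: 91.9
finger_force: 0.0
```

Call:
step_arm --pt "1 0 0 0 0.09" --pt "1 0 0 0 0.09" --pt "1 0 0 0 0.09" --pt "1 0 0 0 0.09" --pt "1 0 0 0 0.09" --pt "1 0 0 0 0.09" --pt "1 0 0 0 0.01" --pt "1 0 0 0 0"

```text
time: 1.75
tool_pos: [510.0, 149.2, 237.5]
tcp_rot: [3.141, 0.0, 0.003]
contact_force: [0.5, 0.4, -0.1]
grip_width: 91.8
finger_force: 0.0
```

```bash
python3 - <<'E'
from h import *
im,d,p=cap('wrist')
cv2.imwrite('pics/w1.png',cv2.resize(im,(800,600),interpolation=3)[:,:,::-1])
o=bot.get_obs();print(o['tool_pos'],o['tcp_rot'],o['joint_positions'])
E
```

```text
[510.01879054 149.24151461 237.58794084] [3.14149076e+00 2.15279987e-04 3.17927529e-03] [ 1.40444357e-01  3.54005064e-01  1.50661076e+00 -7.45849920e-05
  1.28120403e+00  1.70808270e+00]
```

View pics/w1.png

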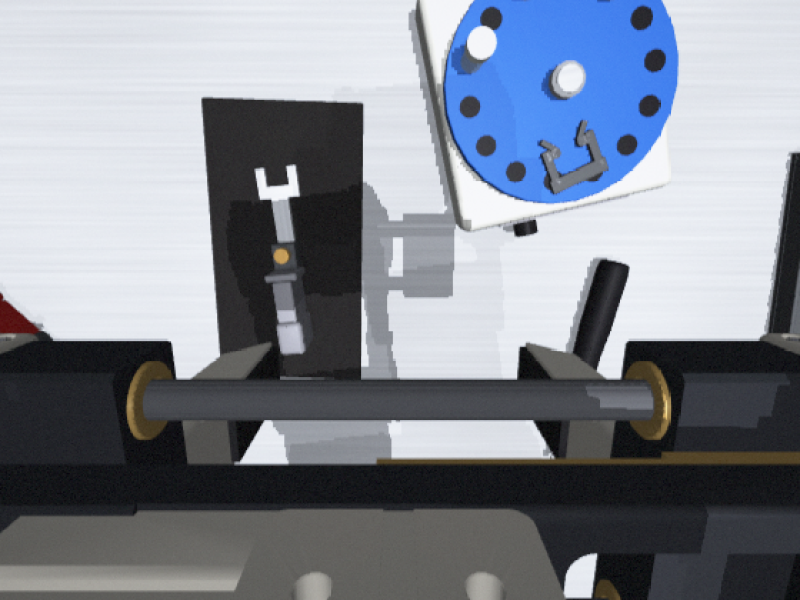

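The wrist view shows the fork's tips at about (257,168) and (295,166), its waist at about (286,300), the spindle head at (568,78), and the clip's back corners at about (556,191) and (607,168).

```bash
python3 - <<'E'
from h import *
w=load('wrist');k=.7
def W(n,u,v,z):
    d=w['d'][int(v*k),int(u*k)]
    P=world(w,u*k,v*k,z); print(n,P.round(1),world(w,u*k,v*k,d=d).round(1)); return P
W('tipL',263,168,9);W('tipR',290,166,9);W('knob',281,256,30);W('flange',283,275,43);W('waist',286,300,43);W('buttfront',288,324,43);W('buttend',291,353,43)
W('buttL',279,340,43);W('buttR',302,338,43)
W('spindle',568,77,81);W('lipL',549,147,69);W('lipR',582,128,69);W('bL',556,190,69);W('bR',606,167,69);W('disc',545,100,64)
for c in [(203,98),(363,103),(361,378)]:W('mat',*c,3)
# clip mask
im=w['im'].astype(int);d=w['d'];v,u=np.mgrid[:420,:560]
P=np.array([world(w,a,b,d=d[b,a]) for b in range(80,150) for a in range(360,450)])
c=np.array([im[b,a] for b in range(80,150) for a in range(360,450)])
m=(P[:,2]>66.8)&(P[:,2]<73)&(c.max(1)<130)
uv=np.array([(a,b) for b in range(80,150) for a in range(360,450)])[m]
print(m.sum(),P[m].mean(0))
Q=np.array([world(w,a+0.,b+0.,69.) for a,b in uv])[:,:2].astype(np.float32)
r=cv2.minAreaRect(Q);print(r,cv2.boxPoints(r))
# fork fits: tall handle
P=np.array([world(w,a,b,d=d[b,a]) for b in range(100,260) for a in range(150,240)])
for lo,hi in [(5.5,13),(36,60)]:
    q=P[(P[:,2]>lo)&(P[:,2]<hi)];l=cv2.fitLine(q[:,:2].astype(np.float32),cv2.DIST_HUBER,0,.01,.01).ravel()
    print(len(q),q.min(0),q.max(0),l)
big=cv2.resize(w['im'][80:150,360:450],None,fx=8,fy=8,interpolation=3)
big2=cv2.resize(w['im'][105:255,165:225],None,fx=600/150,fy=600/150,interpolation=3)
x=np.zeros((600,800,3),np.uint8);x[:560,:800]=0
x[:560,:720][:,:560]=big[:,:560];x[:,560:800]=big2[:600]
cv2.imwrite('pics/z.png',x[:,:,::-1])
E
```

```text
tipL [595.3 260.6   9. ] [595.4 261.2   7.1]
tipR [596.9 238.5   9. ] [597.  238.7   8. ]
knob [526.1 244.8  30. ] [526.2 244.6  30.7]
flange [512.9 240.7  43. ] [512.8 240.9  42.2]
waist [492.7 239.5  43. ] [493.1 239.1  44.6]
buttfront [472.7 239.1  43. ] [472.2 239.5  41.5]
buttend [447.7 238.1  43. ] [446.6 238.9  39.9]
buttL [459.  247.3  43. ] [458.8 247.4  42.5]
buttR [460.8 228.4  43. ] [460.  228.9  40.7]
spindle [647.1  43.5  81. ] [647.3  43.2  80.1]
lipL [606.5  47.9  69. ] [606.6  47.7  68.3]
lipR [618.7  26.8  69. ] [618.6  27.1  69.8]
bL [578.3  40.6  69. ] [578.3  40.9  69.9]
bR [593.7   7.7  69. ] [593.7   7.   67.6]
disc [636.9  51.6  64. ] [637.   51.4  63.3]
mat [649.  306.5   3. ] [648.8 306.1   4. ]
mat [645.7 178.6   3. ] [ 6.463e+02  1.788e+02 -3.000e-01]
mat [408.1 184.3   3. ] [406.  184.7  -1.8]
520 [598.90030266  27.49633478  68.88722932]
((600.7586669921875, 32.61598587036133), (36.75783920288086, 40.00926208496094), 26.283554077148438) [[575.4216     42.41397  ]
 [593.13824     6.5411215]
 [626.09576    22.818    ]
 [608.3791     58.69085  ]]
913 [435.34291749 197.76707152   5.50778195] [607.46429705 303.5716235   12.85348517] [9.8065859e-01 1.9572602e-01 5.4836047e+02 2.4505241e+02]
979 [446.67821003 226.7960097   36.10242939] [514.99491913 256.24515799  45.01300362] [9.952081e-01 9.777972e-02 4.843564e+02 2.397605e+02]
```

View pics/z.png

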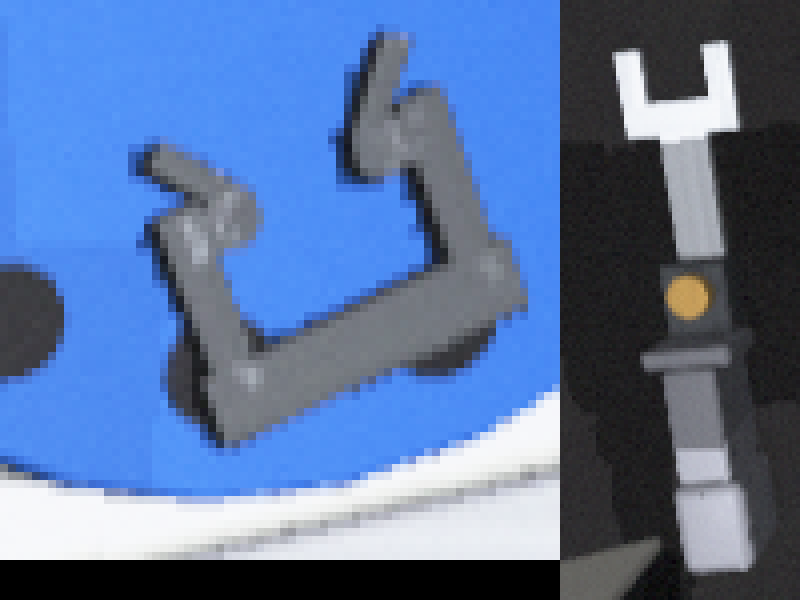

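The crop shows the clip with its back corners bottom-left and right and its mouth up, pointing about 26° from world x. The fork axis is slightly rotated. Next I refine the fork pose.

```bash
python3 - <<'E'
from h import *
w=load('wrist')
g=lambda x,y,z:world(w,165+(x-560)/4-.4,105+y/4-.4,z)
F=dict(flange=g(687,356,43),bf=g(710,489,43),br=g(719,570,43),tip=(g(625.5,51,9)+g(716,42.5,9))/2,tl=g(625.5,51,9),tr=g(716,42.5,9),stemF=g(687,140,9),stemR=g(699,255,9))
for k,v in F.items():print(k,v.round(1))
a=F['tip']-F['br'];print(np.degrees(np.arctan2(a[1],a[0])));a=F['tip']-(F['bf']);print(np.degrees(np.arctan2(a[1],a[0])));b=F['tl']-F['tr'];print(np.hypot(*b[:2]),np.degrees(np.arctan2(-b[0],b[1])))
E
```

```text
flange [511.7 242.8  43. ]
bf [472.6 238.5  43. ]
br [447.7 237.3  43. ]
tip [596.8 251.    9. ]
tl [595.5 264.2   9. ]
tr [598.  237.7   9. ]
stemF [570.3 247.9   9. ]
stemR [536.4 246.4   9. ]
5.236646102966322
5.724259486723919
26.6337521719569 5.2927976030327795
```

Call:
step_arm --pt "1 -0.021 -0.092 0 0" --pt "1 -0.02 -0.091 0 0" --pt "1 0 0 0.09 -0.057" --pt "1 0 0 0.09 0" --pt "1 0 0 0.08 0" --pt "1 0 0 0.05 0" --pt "1 0 0 0 0"

```text
time: 2.5
tool_pos: [487.2, 240.0, 79.3]
tcp_rot: [3.14, 0.007, 0.092]
contact_force: [-0.1, -0.0, 0.2]
grip_width: 91.5
finger_force: 0.0
```

```bash
python3 - <<'E'
from h import *
im,d,p=cap('wrist')
cv2.imwrite('pics/w2.png',cv2.resize(im,(640,480),interpolation=3)[:,:,::-1])
o=bot.get_obs();print(o['tool_pos'],o['tcp_rot'])
E
```

```text
[488.78347023 240.54200743  81.63464394] [3.14082429 0.0032684  0.09131339]
```

View pics/w2.png

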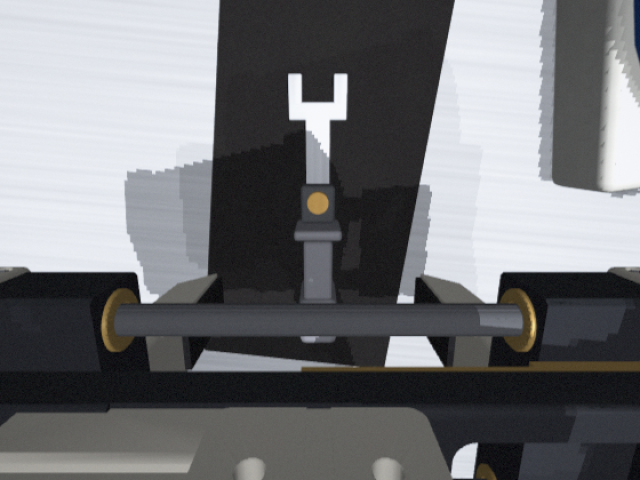

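The fork is upright in the view at column 318, flange at row 232, and centred between the open fingers. Descend and grip.

Call:
step_arm --pt "1 0 0 0.05 0" --pt "1 0 0 0.04 0" --pt "1 0 0 0.028 0" --pt "1 0 0 0 0" --pt "0 0 0 0 0" --pt "0 0 0 0 0" --pt "0 0 0 0 0" --pt "0 0 0 0 0"

```text
time: 3.35
tool_pos: [490.0, 240.9, 24.5]
tcp_rot: [-3.141, -0.001, 0.09]
contact_force: [-0.0, -0.2, 0.6]
grip_width: 64.4
finger_force: 0.0
```

Call:
step_arm --pt "0 0 0 0 0" --pt "0 0 0 0 0" --pt "0 0 0 0 0" --pt "0 0 0 0 0"

```text
time: 3.75
tool_pos: [489.6, 240.8, 23.7]
tcp_rot: [3.142, 0.0, 0.09]
contact_force: [0.1, 0.3, 0.1]
grip_width: 32.3
finger_force: 0.0
```

Call:
step_arm --pt "0 0 0 0 0" --pt "0 0 0 0 0" --pt "0 0 0 0 0" --pt "0 0 0 0 0" --pt "0 0 0 0 0"

```text
time: 4.25
tool_pos: [489.6, 240.7, 23.7]
tcp_rot: [3.142, 0.0, 0.09]
contact_force: [0.5, -0.0, -0.7]
grip_width: 16.0
finger_force: 30.0
```

Call:
step_arm --pt "0 0 0 -0.03 0" --pt "0 0 0 -0.06 0" --pt "0 0 0 -0.08 0" --pt "0 0 0 -0.08 0" --pt "0 0 0 0 0" --pt "0 0 0 0 0" --pt "0 0 0 0 0"

```text
time: 4.95
tool_pos: [488.6, 240.4, 147.3]
tcp_rot: [3.141, 0.003, 0.09]
contact_force: [-0.5, -0.1, -2.1]
grip_width: 16.0
finger_force: 30.0
```

```bash
python3 - <<'E'
from h import *
from scipy.spatial.transform import Rotation as Ro
im,d,p=cap('wrist');o=bot.get_obs();R=Ro.from_euler('xyz',o['tcp_rot']).as_matrix()
print(o['tool_pos'],o['tcp_rot'],o['contact_force'],o['grip_width'])
P=np.array([(u,v,*(R.T@(world(p,u,v,d=d[v,u])-o['tool_pos']))) for v in range(40,200) for u in range(230,330) if d[v,u]>0])
m=(P[:,4]<40)&(P[:,2]>55)&(P[:,4]>-10)
q=P[m];print(len(q),'tool x max',np.percentile(q[:,2],[90,99,100]),'z med',np.median(q[q[:,2]>85][:,4]))
t=q[q[:,2]>q[:,2].max()-10]
L=t[t[:,3]<0];Rr=t[t[:,3]>0]
for a in (L,Rr):print(np.percentile(a[:,2],[95,99,100]),a[:,3].min(),a[:,3].max(),a[:,4].mean())
s=q[(q[:,2]>60)&(q[:,2]<80)];print('stem y',s[:,3].mean(),'z',s[:,4].mean())
cv2.imwrite('pics/w3.png',cv2.resize(im[20:240,200:360],None,fx=3.5,fy=2.7,interpolation=3)[:,:,::-1])
E
```

```text
[488.57993531 240.40039083 147.06655653] [3.14078763 0.00325425 0.0895354 ] [-0.83616607  0.20003072 -2.0872587 ] 15.6068369245956
4187 tool x max [102.10090987 106.86603303 107.60870535] z med 14.410986555292137
[106.92776152 107.42017501 107.60870535] -18.3103239331836 -10.130354678840394 14.592017840605193
[106.85213067 107.45154091 107.59190926] 7.757823146702046 15.810224420327884 14.40135513682673
stem y -1.0501685968289636 z 14.359318821794163
```

Call:
step_arm --pt "0 -0.012 0.06 0 0" --pt "0 -0.013 0.09 0 0" --pt "0 -0.013 0.09 0 0" --pt "0 -0.013 0.09 0 0" --pt "0 -0.013 0.09 0 0" --pt "0 -0.012 0.08 0 0" --pt "0 0 0.038 0 0" --pt "0 0 0 0 -0.08"

```text
time: 5.8
tool_pos: [475.3, -33.2, 147.4]
tcp_rot: [-3.141, 0.002, 0.213]
contact_force: [0.2, 0.7, -1.3]
grip_width: 15.6
finger_force: 30.0
```

Call:
step_arm --pt "0 0 0 0 -0.08" --pt "0 0 0 0.05 -0.075" --pt "0 0 0 0.05 0" --pt "0 0 0 0 0" --pt "0 0 0 0 0" --pt "0 0 0 0 0"

```text
time: 6.4
tool_pos: [476.4, -30.6, 99.4]
tcp_rot: [3.141, -0.001, 0.458]
contact_force: [-0.1, -0.1, -1.9]
grip_width: 16.0
finger_force: 30.0
```

```bash
cat > rel.py <<'E'
from h import *
from scipy.spatial.transform import Rotation as Ro
import sys
im,d,p=cap('wrist');o=bot.get_obs();R=Ro.from_euler('xyz',o['tcp_rot']).as_matrix();T=o['tool_pos']
print(T.round(1),o['tcp_rot'].round(4),o['contact_force'].round(1),'t',o['time'])
v,u=np.mgrid[0:230,120:480];v=v.ravel();u=u.ravel();ok=d[v,u]>0;u=u[ok];v=v[ok]
P=np.array([world(p,a,b,d=d[b,a]) for a,b in zip(u,v)]);c=im[v,u].astype(int)
zb=T[2]-14.6   # blade top
def onplane(m,z): return np.array([R.T@(world(p,a,b,z)-T) for a,b in zip(u[m],v[m])])[:,:2]
blue=(c[:,2]>c[:,0]+60)&(c[:,2]>120);zd=np.median(P[blue][:,2]);print('disc z',zd.round(2),'underside',(T[2]-20.5).round(1))
tl=(P-T)@R
mf=(abs(P[:,2]-zb)<4)&(tl[:,0]>60)&(tl[:,0]<112)&(abs(tl[:,1])<22)&(c.min(1)>90)
q=onplane(mf,zb);t=q[q[:,0]>np.percentile(q[:,0],99.5)-9]
L,Rr=t[t[:,1]<-2],t[t[:,1]>-2]
print('tips x',np.percentile(L[:,0],98).round(1),np.percentile(Rr[:,0],98).round(1),'y',L[:,1].mean().round(1),Rr[:,1].mean().round(1))
mc=(P[:,2]>zd+2.5)&(P[:,2]<zd+9)&(c.max(1)<150)&(c.max(1)-c.min(1)<45)&(tl[:,0]>95)&(abs(tl[:,1])<60)&(abs(P[:,1]-30)<45)
lab=np.zeros((420,560),np.uint8);lab[v[mc],u[mc]]=1
n,l,st,_=cv2.connectedComponentsWithStats(lab);k=1+np.argmax(st[1:,4]);mc&=l[v,u]==k
q=onplane(mc,zd+5).astype(np.float32);r=cv2.minAreaRect(q);print('clip n',len(q),r[0],np.round(r[1],1),r[2]);print(cv2.boxPoints(r).round(1).tolist())
ms=(P[:,2]>zd+13)&(P[:,2]<zd+20)&(np.hypot(P[:,0]-647,P[:,1]-43)<18)
s=onplane(ms,zd+16.5);(cx,cy),rad=cv2.minEnclosingCircle(s.astype(np.float32));print('spindle tool xy',round(cx,1),round(cy,1),'r',round(rad,1),'mean',s.mean(0).round(1))
if len(sys.argv)>1: cv2.imwrite('pics/'+sys.argv[1],cv2.resize(im,(640,480),interpolation=3)[:,:,::-1])
E
python3 rel.py w4.png
```

```text
[476.5 -30.6  99.6] [ 3.1405e+00 -1.3000e-03  4.5850e-01] [ 0.2  0.2 -1.2] t 6.45
disc z 64.07 underside 79.1
tips x 107.4 107.4 y -13.8 12.0
clip n 1792 (126.23036193847656, -1.308950424194336) [13.1 39.6] 0.6562473773956299
[[119.4000015258789, 18.399999618530273], [119.9000015258789, -21.200000762939453], [133.0, -21.0], [132.60000610351562, 18.600000381469727]]Traceback (most recent call last):
  File "rel.py", line 21, in <module>
    s=onplane(ms,zd+16.5);(cx,cy),rad=cv2.minEnclosingCircle(s.astype(np.float32));print('spindle tool xy',round(cx,1),round(cy,1),'r',round(rad,1),'mean',s.mean(0).round(1))
  File "rel.py", line 9, in onplane
    def onplane(m,z): return np.array([R.T@(world(p,a,b,z)-T) for a,b in zip(u[m],v[m])])[:,:2]
                             ~~~~~~~~~~~~~~~~~~~~~~~~~~~~~~~~~~~~~~~~~~~~~~~~~~~~~~~~~~~~^^^^^^
IndexError: too many indices for array: array is 1-dimensional, but 2 were indexed
```

The clip's back is 12 mm ahead of the prongs, square to within 0.7° and centred within 0.5 mm. The spindle is out of view from here, so I rise and measure it at this yaw.

Call:
step_arm --pt "0 0 0 -0.08 0" --pt "0 0 0 -0.09 0" --pt "0 0.03 0 -0.09 0" --pt "0 0.03 0 -0.02 0" --pt "0 0 0 0 0" --pt "0 0 0 0 0" --pt "0 0 0 0 0"

```text
time: 7.15
tool_pos: [501.4, -17.3, 237.5]
tcp_rot: [-3.14, 0.002, 0.459]
contact_force: [-0.3, 0.0, -1.9]
grip_width: 15.9
finger_force: 30.0
```

```bash
python3 rel.py w4.png; python3 - <<'E'
from h import *
w=load('wrist')
cv2.imwrite('pics/w4.png',cv2.resize(w['im'],(640,480),interpolation=3)[:,:,::-1])
E
```

```text
[501.5 -17.4 237.5] [-3.140e+00  2.400e-03  4.584e-01] [-0.4  0.5 -2.4] t 7.2
disc z 64.07 underside 217.0
tips x 107.5 107.5 y -13.9 11.9
clip n 90 (123.26849365234375, -11.746195793151855) [11.4 10.5] 89.97417449951172
[[118.0, -17.5], [128.5, -17.5], [128.5, -6.0], [118.0, -6.0]]
spindle tool xy 156.6 10.8 r 10.7 mean [156.7  11. ]
```

View pics/w4.png

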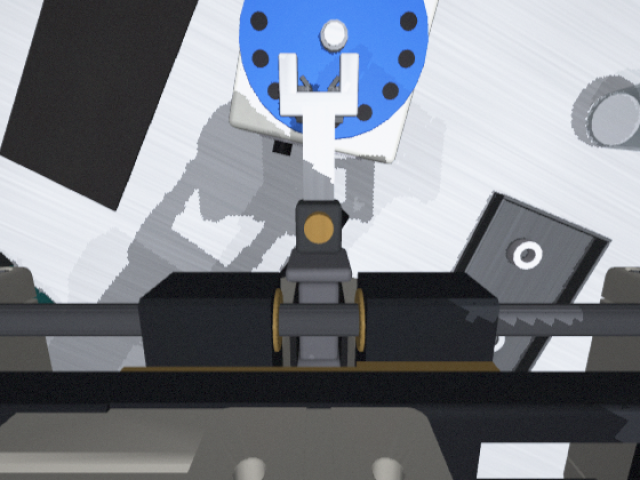

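The spindle head is seen at (333,37), and the fork prongs overlap the clip's image. In the tool frame the spindle lies (47.0, 11.1) mm from the clip centre. I go back down to push height (underside about 1.5 mm over the disc).

Call:
step_arm --pt "0 -0.03 0 0 0" --pt "0 -0.027 0.001 0.06 0" --pt "0 0 0 0.09 0" --pt "0 0 0 0.09 0" --pt "0 0 0 0.04 0" --pt "0 0 0 0.015 0" --pt "0 0 0 0.008 0" --pt "0 0 0 0 0"

```text
time: 8.0
tool_pos: [477.7, -30.5, 87.6]
tcp_rot: [3.141, -0.001, 0.459]
contact_force: [-0.8, 0.4, -1.6]
grip_width: 16.0
finger_force: 30.0
```

Call:
step_arm --pt "0 0 0 0 0" --pt "0 0 0 0 0" --pt "0 0 0 0 0"

```text
time: 8.3
tool_pos: [477.8, -30.4, 88.0]
tcp_rot: [3.141, -0.001, 0.459]
contact_force: [-0.4, -1.0, -1.3]
grip_width: 15.5
finger_force: 30.0
```

```bash
sed -i 's/^s=onplane/if ms.sum()>20: s=onplane/;s/^ms=/ms=/' rel.py; python3 rel.py w5.png; python3 - <<'E'
import numpy as np
def plan(c, S, th, n, a, b, nb):
    # c: clip centre in tool frame once engaged; steps in tool frame
    rows=[];yaw=0;
    # clip centre path, tool y right => clockwise positive
    t=np.radians(th)
    def rot(q): return np.array([[np.cos(q),-np.sin(q)],[np.sin(q),np.cos(q)]])
    C=np.zeros(2);T=-np.array(c);
    for i in range(n):
        q0=t*i/n;q1=t*(i+1)/n
        C=C+a/n/np.sinc(t/2/np.pi)*1.0*np.array([np.cos((q0+q1)/2),np.sin((q0+q1)/2)])
        T1=C-rot(q1)@np.array(c)
        s=rot(q0).T@(T1-T);rows.append((s/500).round(4).tolist()+[round((q1-q0)/(np.pi/2),4)]);T=T1
    print(rows);print(C)
plan((125.5,-.3),None,17.7,10,24.1,24.3,0)
E
```

```text
[477.7 -30.4  87.9] [ 3.1407e+00 -1.1000e-03  4.5870e-01] [ 0.1  0.3 -1.3] t 8.35
disc z 64.07 underside 67.4
tips x 107.7 107.7 y -13.7 12.2
clip n 1923 (123.47957611083984, -1.5718307495117188) [39.6 10.2] 89.93421173095703
[[118.4000015258789, -21.399999618530273], [128.5, -21.399999618530273], [128.60000610351562, 18.200000762939453], [118.4000015258789, 18.200000762939453]]
[[0.0049, -0.0077, np.float64(0.0197)], [0.0049, -0.0077, np.float64(0.0197)], [0.0049, -0.0077, np.float64(0.0197)], [0.0049, -0.0077, np.float64(0.0197)], [0.0049, -0.0077, np.float64(0.0197)], [0.0049, -0.0077, np.float64(0.0197)], [0.0049, -0.0077, np.float64(0.0197)], [0.0049, -0.0077, np.float64(0.0197)], [0.0049, -0.0077, np.float64(0.0197)], [0.0049, -0.0077, np.float64(0.0197)]]
[23.81402438  3.70788833]
```

Call:
step_arm --pt "0 0 -0.0016 0.004 0" --pt "0 0.008 0 0 0" --pt "0 0.008 0 0 0" --pt "0 0.004 0 0 0" --pt "0 0 0 0 0" --pt "0 0 0 0 0"

```text
time: 8.95
tool_pos: [486.0, -25.1, 85.2]
tcp_rot: [-3.142, 0.0, 0.459]
contact_force: [-0.3, -0.2, -1.0]
grip_width: 15.7
finger_force: 30.0
```

```bash
python3 rel.py w5.png
```

```text
[485.9 -25.2  85.2] [-3.1415e+00  1.0000e-04  4.5870e-01] [-0.3 -0.8 -0.9] t 9.0
disc z 64.09 underside 64.7
tips x 111.5 111.5 y -12.6 10.4
clip n 2379 (118.15185546875, -0.43623924255371094) [39.6 18.5] 89.9556655883789
[[108.9000015258789, -20.200000762939453], [127.4000015258789, -20.200000762939453], [127.4000015258789, 19.399999618530273], [108.9000015258789, 19.399999618530273]]
```

Call:
step_arm --pt "0 0.0024 0 -0.001 0" --pt "0 0.0049 -0.0077 0 0.0197" --pt "0 0.0049 -0.0077 0 0.0197" --pt "0 0.0049 -0.0077 0 0.0197" --pt "0 0.0049 -0.0077 0 0.0197" --pt "0 0.0049 -0.0077 0 0.0197" --pt "0 0 0 0 0" --pt "0 0 0 0 0"

```text
time: 9.8
tool_pos: [491.0, -2.3, 85.8]
tcp_rot: [3.141, -0.0, 0.305]
contact_force: [0.5, 0.1, -1.8]
grip_width: 15.6
finger_force: 30.0
```

```bash
python3 rel.py w5.png
```

```text
[490.9  -2.3  85.8] [ 3.1415e+00 -1.0000e-04  3.0470e-01] [ 0.1 -0.6 -1.5] t 9.85
disc z 64.09 underside 65.3
tips x 111.3 111.3 y -12.2 9.5
clip n 2391 (111.48259735107422, -0.8196201324462891) [39.5 32. ] 89.9427490234375
[[95.5, -20.5], [127.5, -20.600000381469727], [127.5, 18.899999618530273], [95.5, 18.899999618530273]]
```

Call:
step_arm --pt "0 0.0049 -0.0077 0 0.0197" --pt "0 0.0049 -0.0077 0 0.0197" --pt "0 0.0049 -0.0077 0 0.0197" --pt "0 0.0049 -0.0077 0 0.0197" --pt "0 0.0049 -0.0077 0 0.0197" --pt "0 0 0 0 0" --pt "0 0 0 0 0" --pt "0 0 0 0 0"

```text
time: 10.65
tool_pos: [498.1, 19.1, 85.7]
tcp_rot: [3.142, 0.0, 0.15]
contact_force: [1.2, 0.1, -1.8]
grip_width: 16.0
finger_force: 30.0
```

```bash
python3 rel.py; python3 - <<'E'
from h import *
o=bot.get_obs();y=o['tcp_rot'][2];T=o['tool_pos'][:2];A=np.array([[np.cos(y),np.sin(y)],[np.sin(y),-np.cos(y)]])
for S in [(647.1,42.6),(647.1,41.3),(646,41.7)]: print(A.T@(np.array(S)-T))
w=load('wrist')
s,d,p=cap('scene');s2,_,p2=cap('side')
u=pix(p2,[[640,40,70]])[0].astype(int);u1=pix(p,[[640,40,70]])[0].astype(int)
f=lambda i,u:cv2.resize(i[max(0,u[1]-30):u[1]+30,u[0]-40:u[0]+40],(400,300),interpolation=3)
x=np.vstack([np.hstack([f(s,u1),f(s2,u)]),cv2.resize(w['im'][0:150,180:380],(800,300))[:, :]]) if 0 else np.vstack([np.hstack([f(s,u1),f(s2,u)]),np.hstack([cv2.resize(w['im'][0:150,180:380],(400,300),interpolation=3)]*2)])
cv2.imwrite('pics/x.png',x[:,:,::-1])
E
```

```text
[498.1  19.2  85.8] [ 3.1415e+00 -1.0000e-04  1.4960e-01] [ 0.5  0.6 -1.9] t 10.7
disc z 64.08 underside 65.3
tips x 111.5 111.1 y -12.2 9.5
clip n 2431 (117.1014404296875, -1.2444381713867188) [39.5 20.4] 89.95295715332031
[[106.9000015258789, -21.0], [127.30000305175781, -21.0], [127.30000305175781, 18.5], [106.9000015258789, 18.5]]
[150.7822076   -0.97938475]
[150.58848046   0.30609951]
[149.56037136  -0.25335707]
```

View pics/x.png

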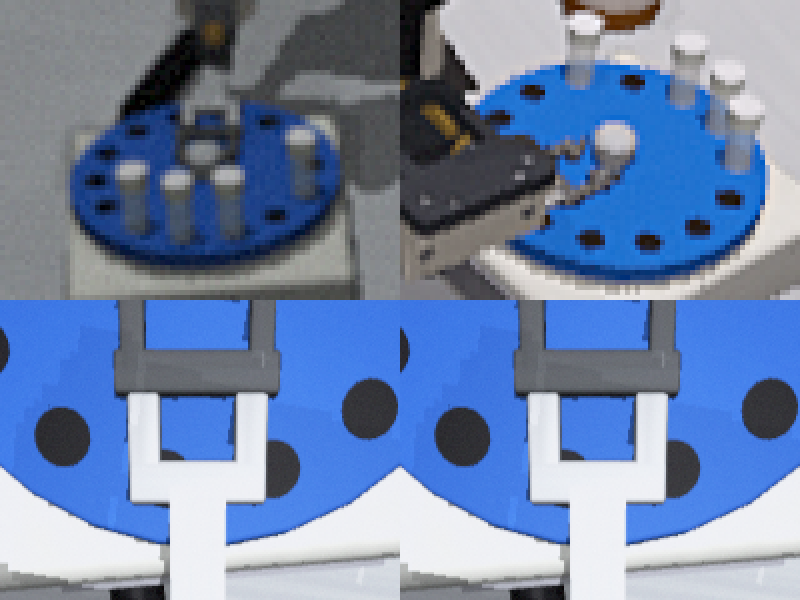

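The prongs sit square on the clip's back, centred to within 0.5 mm, and the spindle lies straight ahead (scene crop at (205,150)). About 24–25 mm remain, so I advance in small steps.

Call:
step_arm --pt "0 0.006 0 0 0" --pt "0 0.006 0 0 0" --pt "0 0.006 0 0 0" --pt "0 0.003 0 0 0" --pt "0 0 0 0 0" --pt "0 0 0 0 0"

```text
time: 11.4
tool_pos: [508.5, 21.0, 85.6]
tcp_rot: [3.142, 0.0, 0.149]
contact_force: [-0.0, -1.3, -2.1]
grip_width: 15.9
finger_force: 30.0
```

Call:
step_arm --pt "0 0.002 0 0 0" --pt "0 0.002 0 0 0" --pt "0 0 0 0 0"

```text
time: 11.7
tool_pos: [509.8, 21.2, 85.6]
tcp_rot: [-3.141, 0.002, 0.149]
contact_force: [-5.4, -0.4, -0.9]
grip_width: 15.9
finger_force: 30.0
```

Call:
step_arm --pt "0 0.002 0 0 0" --pt "0 0.002 0 0 0" --pt "0 0 0 0 0"

```text
time: 12.0
tool_pos: [511.7, 21.5, 85.6]
tcp_rot: [-3.141, 0.002, 0.149]
contact_force: [-5.0, -2.6, 0.7]
grip_width: 15.9
finger_force: 30.0
```

Call:
step_arm --pt "0 0.002 0 0 0" --pt "0 0 0 0 0"

```text
time: 12.2
tool_pos: [512.3, 21.7, 85.5]
tcp_rot: [-3.141, 0.003, 0.149]
contact_force: [-7.2, -1.3, 1.3]
grip_width: 15.6
finger_force: 30.0
```

Call:
step_arm --pt "0 0.002 0 0 0" --pt "0 0 0 0 0"

```text
time: 12.4
tool_pos: [513.0, 21.8, 85.5]
tcp_rot: [-3.141, 0.003, 0.149]
contact_force: [-7.2, -2.3, 1.4]
grip_width: 15.7
finger_force: 30.0
```

Call:
step_arm --pt "0 0.002 0 0 0" --pt "0 0 0 0 0"

```text
time: 12.6
tool_pos: [513.9, 21.9, 85.5]
tcp_rot: [-3.141, 0.004, 0.149]
contact_force: [-7.2, -1.9, 2.0]
grip_width: 15.8
finger_force: 30.0
```

Call:
step_arm --pt "0 0.002 0 0 0" --pt "0 0 0 0 0"

```text
time: 12.8
tool_pos: [515.0, 22.1, 85.5]
tcp_rot: [-3.141, 0.003, 0.149]
contact_force: [-8.0, -2.1, 1.9]
grip_width: 16.1
finger_force: 30.0
```

Call:
step_arm --pt "0 0.002 0 0 0" --pt "0 0 0 0 0"

```text
time: 13.0
tool_pos: [516.3, 22.2, 85.6]
tcp_rot: [-3.141, 0.003, 0.149]
contact_force: [-5.8, -2.0, 0.1]
grip_width: 15.9
finger_force: 30.0
```

Call:
step_arm --pt "0 0.002 0 0 0" --pt "0 0 0 0 0"

```text
time: 13.2
tool_pos: [518.1, 22.4, 85.7]
tcp_rot: [-3.142, 0.001, 0.149]
contact_force: [-3.3, -1.3, -1.8]
grip_width: 16.1
finger_force: 30.0
```

Call:
step_arm --pt "0 0.0015 0 0 0" --pt "0 0 0 0 0" --pt "0 0 0 0 0"

```text
time: 13.5
tool_pos: [519.8, 22.6, 85.9]
tcp_rot: [3.141, -0.001, 0.149]
contact_force: [-1.1, -0.6, -1.5]
grip_width: 15.7
finger_force: 30.0
```

Call:
step_arm --pt "0 0.001 0 0 0" --pt "0 0 0 0 0"

```text
time: 13.7
tool_pos: [520.1, 22.7, 85.8]
tcp_rot: [3.141, -0.001, 0.149]
contact_force: [-1.0, 0.5, -2.5]
grip_width: 15.9
finger_force: 30.0
```

Call:
step_arm --pt "0 0.001 0 0 0" --pt "0 0 0 0 0"

```text
time: 13.9
tool_pos: [520.4, 22.8, 85.8]
tcp_rot: [3.141, -0.001, 0.149]
contact_force: [-0.4, -0.8, -2.0]
grip_width: 15.7
finger_force: 30.0
```

Call:
step_arm --pt "0 0.001 0 0 0" --pt "0 0 0 0 0"

```text
time: 14.1
tool_pos: [520.8, 22.8, 85.8]
tcp_rot: [3.142, -0.0, 0.149]
contact_force: [-0.5, -0.4, -1.1]
grip_width: 15.9
finger_force: 30.0
```

```bash
python3 rel.py; python3 - <<'E'
from h import *
w=load('wrist')
cv2.imwrite('pics/y.png',cv2.resize(w['im'][0:120,200:360],(800,600),interpolation=3)[:,:,::-1])
E
```

```text
[520.8  22.8  85.8] [ 3.1415e+00 -4.0000e-04  1.4930e-01] [-0.5 -1.3 -2.2] t 14.15
disc z 64.07 underside 65.3
tips x 111.2 111.2 y -12.0 9.6
clip n 2409 (111.36514282226562, -0.38282012939453125) [39.3 32. ] 89.96507263183594
[[95.30000305175781, -20.0], [127.4000015258789, -20.100000381469727], [127.4000015258789, 19.299999237060547], [95.4000015258789, 19.299999237060547]]
spindle tool xy 122.3 -0.3 r 9.6 mean [120.2  -0.5]
```

View pics/y.png

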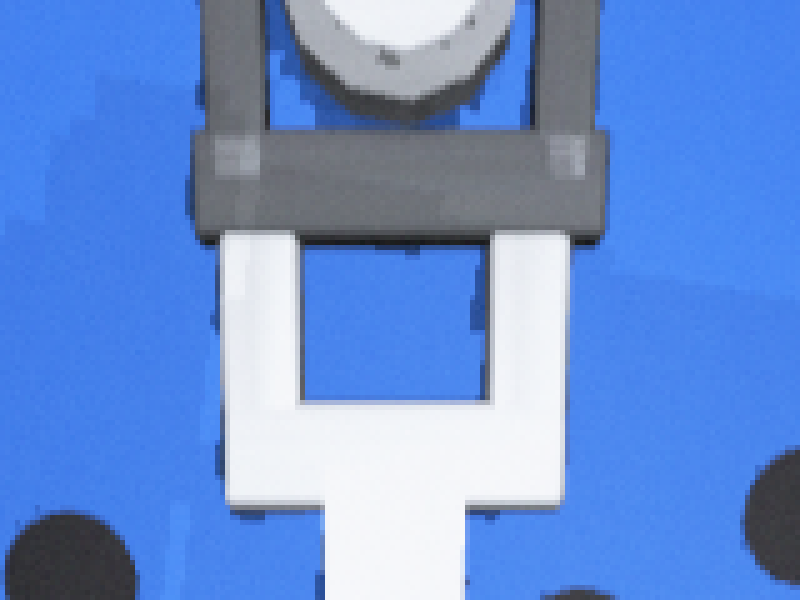

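The prongs rest on the clip's back, which is centred, but the spindle head's rim (row 122) does not yet overlap the back bar (row 130). About 3 mm remain, so I continue gently.

Call:
step_arm --pt "0 0.002 0 0 0" --pt "0 0.001 0 0 0" --pt "0 0 0 0 0"

```text
time: 14.45
tool_pos: [522.4, 23.0, 85.8]
tcp_rot: [3.142, -0.0, 0.149]
contact_force: [-0.1, 0.3, -1.4]
grip_width: 15.7
finger_force: 30.0
```

Call:
step_arm --pt "0 0.001 0 0 0" --pt "0 0 0 0 0"

```text
time: 14.65
tool_pos: [522.7, 23.1, 85.7]
tcp_rot: [3.142, -0.0, 0.149]
contact_force: [-0.6, 0.2, -1.9]
grip_width: 16.0
finger_force: 30.0
```

Call:
step_arm --pt "0 0.001 0 0 0" --pt "0 0 0 0 0"

```text
time: 14.85
tool_pos: [523.2, 23.2, 85.7]
tcp_rot: [-3.142, -0.0, 0.149]
contact_force: [-0.4, -0.4, -1.8]
grip_width: 15.7
finger_force: 30.0
```

Call:
step_arm --pt "0 0.001 0 0 0" --pt "0 0 0 0 0"

```text
time: 15.05
tool_pos: [523.3, 23.2, 85.7]
tcp_rot: [-3.142, 0.001, 0.149]
contact_force: [-2.8, -0.6, -0.4]
grip_width: 15.6
finger_force: 30.0
```

Call:
step_arm --pt "0 0.001 0 0 0" --pt "0 0 0 0 0"

```text
time: 15.25
tool_pos: [523.4, 23.3, 85.6]
tcp_rot: [-3.141, 0.002, 0.149]
contact_force: [-4.8, -1.7, 1.1]
grip_width: 16.2
finger_force: 30.0
```

```bash
python3 - <<'E'
from h import *
im=cap('wrist')[0];o=bot.get_obs();print(o['tool_pos'],o['contact_force'])
# profile down centre column: head / gap / bar / disc
for x in (276,281,286): print([tuple(int(k) for k in im[y,x]) for y in range(14,52,2)])
E
```

```text
[523.43095121  23.28482311  85.62385492] [-5.32529657 -1.57360262  1.11081282]
[(232, 235, 241), (148, 151, 159), (118, 122, 128), (172, 177, 184), (171, 174, 183), (155, 159, 167), (61, 66, 67), (66, 68, 70), (93, 97, 102), (104, 108, 114), (113, 116, 126), (116, 122, 131), (109, 113, 119), (110, 112, 117), (108, 113, 119), (105, 109, 116), (71, 74, 79), (28, 28, 33), (42, 79, 150)]
[(240, 243, 247), (205, 210, 219), (175, 178, 187), (173, 178, 187), (170, 175, 183), (170, 176, 183), (110, 113, 119), (69, 69, 74), (72, 75, 76), (105, 109, 116), (111, 113, 122), (114, 119, 128), (114, 119, 126), (110, 114, 121), (109, 111, 119), (108, 111, 118), (74, 77, 79), (30, 27, 32), (75, 134, 237)]
[(218, 222, 229), (175, 180, 190), (177, 183, 190), (177, 182, 189), (171, 176, 184), (132, 135, 142), (67, 68, 71), (69, 70, 72), (66, 70, 75), (96, 100, 106), (113, 116, 125), (115, 120, 127), (120, 125, 133), (113, 115, 123), (110, 115, 121), (108, 113, 119), (75, 76, 81), (28, 27, 32), (76, 137, 238)]
```

Contact with a hard stop: the force rises to 5 N with no motion, and the head now overlaps the back bar. I stop here, back off and lift, then check.

Call:
step_arm --pt "0 -0.004 0 0 0" --pt "0 -0.03 0 0 0" --pt "0 -0.04 0 -0.02 0" --pt "0 -0.04 0 -0.08 0" --pt "0 0 0 -0.08 0" --pt "0 0 0 -0.09 0" --pt "0 0 0 0 0" --pt "0 0 0 0 0"

```text
time: 16.1
tool_pos: [468.5, 14.8, 221.5]
tcp_rot: [3.141, -0.004, 0.149]
contact_force: [-0.5, 0.5, -1.9]
grip_width: 16.0
finger_force: 30.0
```

```bash
python3 - <<'E'
from h import *
s,d,p=cap('scene');s2,_,p2=cap('side');w,_,p3=cap('wrist')
o=bot.get_obs();print(o['tool_pos'],o['tcp_rot'],o['contact_force'])
S=[647,42,67]
def f(i,p,r):
    u=pix(p,[S])[0].astype(int);print(u);y=max(0,u[1]-r*3//4);x=u[0]-r
    return cv2.resize(i[y:y+r*3//2,x:x+2*r],(400,300),interpolation=3)
x=np.vstack([np.hstack([f(s,p,32),f(s2,p2,32)]),np.hstack([f(w,p3,40),cv2.resize(w,(400,300))])])
cv2.imwrite('pics/v.png',x[:,:,::-1])
E
```

```text
[467.06375405  14.94952107 219.21905474] [-3.14078340e+00  2.54365648e-03  1.49196064e-01] [-0.12298604  0.41623483 -1.108805  ]
[221 234]
[358 228]
[279  -5]
```

View pics/v.png

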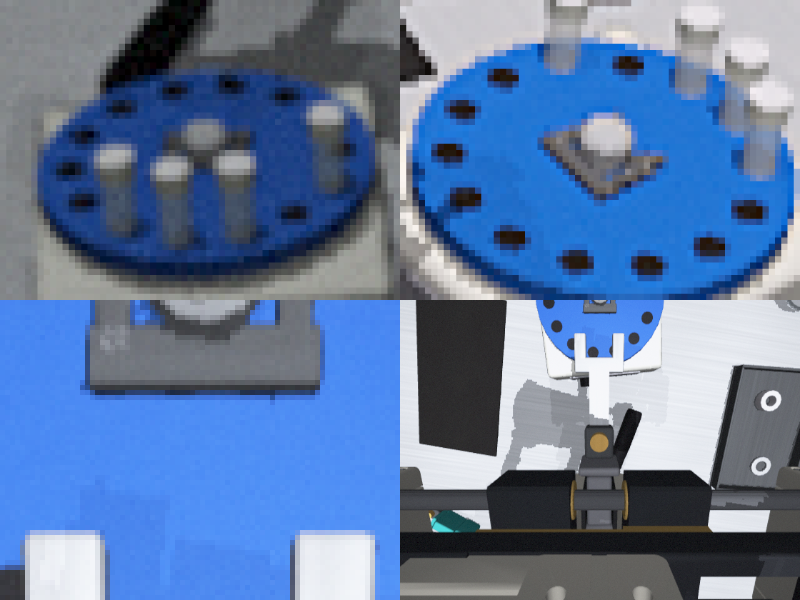

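The clip stays seated on the spindle, with the head covering its pocket in the side crop. One numeric check from slightly further forward.

Call:
step_arm --pt "0 0.034 0 0 0" --pt "0 0 0 0 0" --pt "0 0 0 0 0"

```text
time: 16.55
tool_pos: [483.9, 17.4, 219.4]
tcp_rot: [-3.141, 0.003, 0.149]
contact_force: [-0.4, 0.7, -1.5]
grip_width: 16.0
finger_force: 30.0
```

```bash
sed -i 's/^q=onplane(mf/q=onplane(mf/' rel.py; python3 rel.py; python3 - <<'E'
from h import *
w=load('wrist');o=bot.get_obs();y=o['tcp_rot'][2]
for z in (80.6,):
    u=pix(w,[[647,42,z]])[0];print(u)
# bar rear edge and front along centre column in tool coords
c,s=np.cos(y),np.sin(y)
u0=int(u[0])
for v in range(0,60,1):
    P=world(w,u0,v,69.)-o['tool_pos'];print(v,(c*P[0]+s*P[1]).round(1),w['im'][v,u0].tolist(),w['d'][v,u0].round(0),world(w,u0,v,d=w['d'][v,u0])[2].round(1))
E
```

```text
[483.8  17.4 219.7] [-3.1409e+00  2.5000e-03  1.4940e-01] [-0.8 -0.6 -2.7] t 16.6
disc z 64.08 underside 199.2
tips x 107.3 107.3 y -13.9 11.9
clip n 924 (162.2034149169922, -0.10656356811523438) [39.1 29.8] 89.97314453125
[[147.3000030517578, -19.600000381469727], [177.10000610351562, -19.700000762939453], [177.10000610351562, 19.399999618530273], [147.3000030517578, 19.399999618530273]]
spindle tool xy 164.6 -0.2 r 10.7 mean [ 1.643e+02 -1.000e-01]
[279.79025013  10.26554682]
0 176.7 [238, 240, 245] 250.0 81.0
1 176.0 [241, 244, 247] 252.0 79.2
2 175.3 [239, 243, 247] 250.0 82.0
3 174.5 [236, 239, 244] 251.0 80.5
4 173.8 [233, 237, 243] 252.0 79.4
5 173.0 [234, 238, 243] 251.0 80.8
6 172.3 [235, 238, 244] 250.0 82.4
7 171.5 [238, 241, 246] 252.0 80.2
8 170.8 [239, 242, 247] 252.0 80.6
9 170.0 [240, 244, 247] 253.0 80.1
10 169.3 [242, 244, 248] 253.0 80.0
11 168.5 [242, 244, 248] 253.0 80.2
12 167.8 [240, 242, 247] 253.0 80.4
13 167.0 [240, 242, 247] 252.0 81.2
14 166.3 [241, 244, 248] 254.0 79.9
15 165.5 [241, 244, 248] 254.0 79.5
16 164.7 [242, 245, 248] 0.0 366.3
17 164.0 [242, 2
[... 796 characters left out ...]

40 146.2 [67, 114, 212] 273.0 63.4
41 145.4 [80, 146, 245] 274.0 63.4
42 144.6 [79, 143, 245] 273.0 63.7
43 143.8 [80, 144, 245] 273.0 63.9
44 143.0 [82, 146, 246] 274.0 63.6
45 142.2 [79, 144, 246] 273.0 64.4
46 141.4 [78, 138, 243] 274.0 64.3
47 140.7 [74, 135, 238] 274.0 63.9
48 139.9 [77, 137, 239] 274.0 64.1
49 139.1 [75, 135, 239] 274.0 64.6
50 138.3 [78, 138, 239] 276.0 63.1
51 137.5 [76, 137, 239] 276.0 62.5
52 136.7 [78, 137, 239] 275.0 64.3
53 135.9 [76, 135, 238] 275.0 64.7
54 135.1 [75, 135, 239] 275.0 64.4
55 134.3 [74, 133, 238] 277.0 62.9
56 133.5 [78, 137, 239] 276.0 64.3
57 132.7 [77, 137, 239] 277.0 63.4
58 131.8 [80, 138, 240] 277.0 63.6
59 131.0 [75, 135, 238] 276.0 64.8
```

Clip back edge is 17.3 mm behind the spindle axis (nominal 18) and lateral offset is 0.1 mm, so it is home. Return the fork to the mat.

Call:
step_arm --pt "0 0.01 -0.06 0 0" --pt "0 0.017 -0.09 0 0" --pt "0 0.017 -0.09 0 0" --pt "0 0.017 -0.09 0 0" --pt "0 0.017 -0.08 0 0" --pt "0 0 -0.03 0 0" --pt "0 0 0 0 0.038" --pt "0 0 0 0 0"

```text
time: 17.4
tool_pos: [489.7, 240.6, 220.2]
tcp_rot: [3.141, 0.001, 0.09]
contact_force: [-0.2, 0.1, -0.9]
grip_width: 16.0
finger_force: 30.0
```

Call:
step_arm --pt "0 0 0 0.08 0" --pt "0 0 0 0.09 0" --pt "0 0 0 0.09 0" --pt "0 0 0 0.07 0" --pt "0 0 0 0.03 0" --pt "0 0 0 0 0" --pt "0 0 0 0 0" --pt "0 0 0 0 0"

```text
time: 18.2
tool_pos: [491.5, 240.7, 42.2]
tcp_rot: [-3.141, -0.003, 0.09]
contact_force: [-0.2, 0.7, -1.5]
grip_width: 15.8
finger_force: 30.0
```

Call:
step_arm --pt "0 0 0 0.02 0" --pt "0 0 0 0.01 0" --pt "0 0 0 0.002 0" --pt "0 0 0 0 0" --pt "0 0 0 0 0" --pt "0 0 0 0 0"

```text
time: 18.8
tool_pos: [490.6, 240.8, 24.9]
tcp_rot: [-3.142, -0.0, 0.09]
contact_force: [-0.2, -0.4, -1.2]
grip_width: 15.8
finger_force: 30.0
```

Call:
step_arm --pt "0 0 0 0.002 0" --pt "0 0 0 0 0" --pt "0 0 0 0 0"

```text
time: 19.1
tool_pos: [490.5, 240.7, 23.7]
tcp_rot: [3.142, -0.0, 0.09]
contact_force: [0.1, 0.2, -1.2]
grip_width: 15.8
finger_force: 30.0
```

Call:
step_arm --pt "0 0 0 0.001 0" --pt "0 0 0 0 0" --pt "0 0 0 0 0"

```text
time: 19.4
tool_pos: [490.5, 240.7, 23.7]
tcp_rot: [-3.142, -0.0, 0.09]
contact_force: [-2.0, -1.4, 4.8]
grip_width: 16.1
finger_force: 30.0
```

Call:
step_arm --pt "0.25 0 0 0 0" --pt "0.5 0 0 0 0" --pt "0.8 0 0 0 0" --pt "0.8 0 0 0 0" --pt "0.8 0 0 0 0" --pt "0.8 0 0 0 0" --pt "0.8 0 0 0 0" --pt "0.8 0 0 0 0"

```text
time: 20.2
tool_pos: [490.5, 240.7, 23.2]
tcp_rot: [3.142, -0.0, 0.09]
contact_force: [0.6, 0.5, -0.3]
grip_width: 72.0
finger_force: 0.0
```

Call:
step_arm --pt "0.8 0 0 -0.02 0" --pt "0.8 0 0 -0.06 0" --pt "0.8 0 0 -0.09 0" --pt "0.8 0 0 -0.09 0" --pt "0.8 0 0 -0.09 0" --pt "0.8 0 0 0 0" --pt "0.8 0 0 0 0" --pt "0.8 0 0 0 0"

```text
time: 21.0
tool_pos: [489.6, 240.5, 197.3]
tcp_rot: [3.141, 0.002, 0.09]
contact_force: [-0.1, -1.1, -0.3]
grip_width: 73.5
finger_force: 0.0
```

```bash
python3 - <<'E'
from h import *
im,d,p=cap('wrist');o=bot.get_obs();print(o['tool_pos'],o['grip_width'],o['contact_force'])
P=np.array([world(p,u,v,d=d[v,u]) for v in range(0,330) for u in range(240,320) if d[v,u]>0])
m=(abs(P[:,0]-535)<75)&(abs(P[:,1]-243)<22)&(P[:,2]>-5)&(P[:,2]<60)
q=P[m];b=q[(q[:,2]>6.5)&(q[:,2]<12)&(q[:,0]>535)];h=q[(q[:,2]>36)]
print('blade z',np.median(b[:,2]),'tip x',b[:,0].max(),'handle top',np.median(h[:,2]),h.mean(0))
E
```

```text
[489.57308941 240.41170392 196.88896152] 73.46221486639443 [ 0.02818474  0.44816485 -0.30265851]
blade z 8.930410329048868 tip x 598.982954037219 handle top 42.53817873228877 [488.28512714 241.33204939  42.39715695]
```

The fork lies flat on the mat (blade top z 8.9, handle top 42.5), and the gripper is open and clear.

```bash
python3 -c "
from plant import bot
print(bot.close_job())"
```

```text
the job is handed in; nothing more can be done
None
```

I pushed the clip onto the spindle with the fork until it stopped hard, with no more than about 8 N read at the wrist. My last measurement put it home, within about 1 mm. The fork is back flat on the mat and released, and the job is handed in at about 21 s; no verdict came back.

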